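# Strip the water filter for washing

### The arm

A 6-joint arm with a two-finger parallel gripper is mounted at the origin on the work surface. World frame = base frame: x ahead of the robot, y to its left, z up, the work surface at z = 0. Lengths are in m, angles in degrees, forces in N, time in s.
With the tool pointing down it reaches from about 0.35 to 0.875 m from the base axis. Payload 4.2 kg.
Tool frame: the origin (TCP) lies midway between the tips of the shut fingers; the grasp point (between the pads) lies 19 mm behind it; z points along the fingers, y is the line along which they close (so a half turn about z gives the same grasp; the last joint's range is limited). The gripper opens to 87 mm and grips with 3 to 60 N. Pads are 19 mm wide; open, the fingers measure 117 mm over their backs; the gripper's body (75 mm by 190 mm) begins 51 mm behind the grasp point.
Start: joints at [-62.246, 22.042, 0.453, 0, -68.411, -14.817], TCP at [0.14, -0.609, 0.223] pointing down, gripper open.
Joint ranges: [-179.83, 179.83], [-69.29, 118.12], [-61.27, 80.66], [-181.25, 117.63], [-171.15, -9.14], [-177.46, 177.46]. Speed limits (degrees/s): [159.86, 159.86, 180, 180, 180, 180].

### API

Orientations are given as a 3x3 rotation matrix whose columns are the frame's x, y, z axes.
In Python, from station import * gives the robot as it stands.
- The arm moves only by the tool move_arm, never from a script. Its argument "targets" is text: rows parted by semicolons, each of 4 numbers parted by spaces: the shift along the world's x, y, z in units of 25 mm (1.0 is 25 mm), then the turn about the world's z in units of 5 degrees (1.0 is 5 degrees). In form: tx ty tz spin; .... A call has 1 to 10 rows; each row shifts and turns the commanded pose from where the row before left it; what a row does not reach is not made up. A row lasts 1/12 s, in which the tool goes at most 41.7 mm and 7.16 degrees, less where a joint would pass 70% of its speed; a pose out of reach is approached as far as the arm can. A call is refused whole if a number of a shift passes 1 or a number of a turn 1, either way. A call with a gripper value outside its range is refused whole. "gripper" is the finger opening in mm, from 0 to 87, set as the call begins (left out, the last holds). The fingers move at their own pace and stop on an object; the grip force is fixed at half the most. Time passes only in rows, so rows that do not move let the fingers close. It gives the time, the measured TCP pose, the force, the opening and the grip force at its end, in the units of the state.
- sense(): the state, without advancing time (a new reading comes with each control period).
- capture(name): name is "side" or "top"; returns a dict with "image" (480x640x3 uint8, blue, green, red), "fx", "fy", "cx", "cy" (pixels), "D" ([k1, k2, p1, p2, k3] as OpenCV has them; the pictures are not rectified), "world_from_camera" (4x4, takes a point from camera to world coordinates). Camera axes: x right, y up, looking along -z (the intrinsics and any distortion apply to the point x, -y, -z); pixel columns grow to the right and rows downward; lengths in m; the calibration is good to about 2 mm. A picture is of the moment at which its call begins. There is no depth.
- finish_job(): hands the job in; it is judged then, once.
The state is a dict: "time_s": time; "joints": joint angles; "joint_velocities": joint speeds; "effort": joint torques, N m; "tcp_pos": TCP position; "ee_rot": TCP orientation; "wrist_force": force on the tool from outside, world axes, zero at the start; "moment": the same for the moment, N m; "gripper_width": opening from 0.0 (shut) to 1.0 (fully open); "gripper_force": force on a finger pad.
Only numpy, scipy, OpenCV 4.12 (cv2) and the standard library are available. Lean on these libraries where they do the work, as an engineer would, in place of code of your own. Each camera call takes 0.05 s, during which the arm holds its last target. There are 200 camera calls.

### The job

Get the water filter ready for its wash: turn the blue flow dial all the way anticlockwise to off, and only then unlock each fitted filter by turning it anticlockwise, lift it out and put it in the green wash basin. Any loose sippy-cup lid goes in the basin too, at any time. With every filter in the basin, reset the machine by pressing the red, then the yellow, then the green key, each fully down and one at a time, and leave the jug, pacifier case and scoop where they are.

Things in the scene. Friction and masses are not known exactly. Their poses are not given: they have to be found in the camera images.
- unit: Countertop water filter, white, fixed. Footprint 220 (its x) by 330 (its y) mm; origin under the centre at table height, its -x side faces the robot. The front part is a flat console 50 mm high with the dial and the keys; the rear part, 79 mm high, has three bayonet ports in a row along its y axis.
- dial_grip (a point): Grip point of the blue flow dial on the console: on its upright turning axis, 87 mm above the table. The dial has a bar handle 42 long by 14 thick by 32 mm tall (top 7 mm above this point, foot 25 mm below it) on a 44 mm disc; the point's x axis runs along the bar and turns with it.
- dial (a joint): Angle of the flow dial in rad, seen from above growing clockwise: 0 = off, at the anticlockwise end stop; 2.6 = full flow, at the clockwise stop. Stays where it is left.
- port1 (a point): Centre of the well floor of port 1, 50 mm above the table. A 29 mm round hole in an 8 mm rim plate (21 to 29 mm above this point) with a lug slot 18 mm wide reaching 30 mm either way along this point's x axis. A filter lifts out when its x axis lies along this x axis; locked, it stands 55 to 80 degrees clockwise (from above) of that. A stop follows about 7 degrees past it.
- port2 (a point): Centre of the well floor of port 2, 50 mm above the table. A 29 mm round hole in an 8 mm rim plate (21 to 29 mm above this point) with a lug slot 18 mm wide reaching 30 mm either way along this point's x axis. A filter lifts out when its x axis lies along this x axis; locked, it stands 55 to 80 degrees clockwise (from above) of that. A stop follows about 7 degrees past it.
- port3 (a point): Centre of the well floor of port 3, 50 mm above the table. A 29 mm round hole in an 8 mm rim plate (21 to 29 mm above this point) with a lug slot 18 mm wide reaching 30 mm either way along this point's x axis. A filter lifts out when its x axis lies along this x axis; locked, it stands 55 to 80 degrees clockwise (from above) of that. A stop follows about 7 degrees past it.
- filter1: Filter, at first locked in port 1 (may be absent). 62 mm tall, 80 g; origin under its centre, z up. Foot 26 mm round; lugs 52 mm tip to tip along its x, 12 wide, 12 to 19 mm up; blue disc 56 mm round, 31 to 38 mm up; white bar grip 46 (along x) by 12 by 24 mm tall, 38 to 62 mm up. Unlocks anticlockwise, when its x lies along the port's x, then lifts straight out.
- filter2: Filter, at first locked in port 2 (may be absent). 62 mm tall, 80 g; origin under its centre, z up. Foot 26 mm round; lugs 52 mm tip to tip along its x, 12 wide, 12 to 19 mm up; blue disc 56 mm round, 31 to 38 mm up; white bar grip 46 (along x) by 12 by 24 mm tall, 38 to 62 mm up. Unlocks anticlockwise, when its x lies along the port's x, then lifts straight out.
- filter3: Filter, at first locked in port 3 (may be absent). 62 mm tall, 80 g; origin under its centre, z up. Foot 26 mm round; lugs 52 mm tip to tip along its x, 12 wide, 12 to 19 mm up; blue disc 56 mm round, 31 to 38 mm up; white bar grip 46 (along x) by 12 by 24 mm tall, 38 to 62 mm up. Unlocks anticlockwise, when its x lies along the port's x, then lifts straight out.
- basin_in (a point): Centre of the inner floor of the green open wash basin, fixed, 5 mm above the table; outside 220 (x) by 260 (y) by 45 mm tall, walls 5 mm.
- lid_amber: Amber (orange) sippy-cup lid lying loose on the worktop (may be absent), 40 g: disc 66 mm round and 14 mm thick with a flat spout on top 34 long (its x axis) by 14 thick by 20 mm tall; 34 mm tall in all. Origin at the centre of its underside.
- lid_white: White sippy-cup lid lying loose on the worktop (may be absent), 40 g: disc 66 mm round and 14 mm thick with a flat spout on top 34 long (its x axis) by 14 thick by 20 mm tall; 34 mm tall in all. Origin at the centre of its underside.
- key_red_top (a point): Centre of the top of the red round key, 28 mm across, 18 mm above the console when up. The three keys stand in a row on the console, order varies.
- key_red (a joint): Travel of the red key in m: 0 up, 0.006 fully down (about 5 N); springs back.
- key_red_base: Black round housing of the red key, 44 mm across and 12 mm tall, origin at its underside on the console; carries the key.
- key_yellow_top (a point): Centre of the top of the yellow round key, 28 mm across, 18 mm above the console when up. The three keys stand in a row on the console, order varies.
- key_yellow (a joint): Travel of the yellow key in m: 0 up, 0.006 fully down (about 5 N); springs back.
- key_yellow_base: Black round housing of the yellow key, 44 mm across and 12 mm tall, origin at its underside on the console; carries the key.
- key_green_top (a point): Centre of the top of the green round key, 28 mm across, 18 mm above the console when up. The three keys stand in a row on the console, order varies.
- key_green (a joint): Travel of the green key in m: 0 up, 0.006 fully down (about 5 N); springs back.
- key_green_base: Black round housing of the green key, 44 mm across and 12 mm tall, origin at its underside on the console; carries the key.
- jug: Bystander: white ceramic milk jug 115 mm tall standing on a wooden coaster; origin under its centre.
- case: Bystander: blue pacifier case with clear flip-top lid, 65 by 75 by 40 mm; origin under its centre.
- scoop: Bystander: yellow formula scoop, cup 42 mm across and 28 mm tall with a 70 mm handle along its x; origin under the cup.
Mind the look-alikes: they are no part of the job. What is shaped like the filter2 but orange is not meant.

How it is judged (in metres and radians):
On the way, in this order (a step that is already met when the one before it is completed fails the run):
1. the flow dial is at its off stop (value of joint dial below 0.1 rad), for 0.2 s.
2. every fitted filter is in the basin (x of filter1 in the frame of basin_in between -0.105 and 0.105 m and y of filter1 in the frame of basin_in between -0.125 and 0.125 m and z of each of filter1, filter2, filter3 in the frame of basin_in below 0.06 m and x of filter2 in the frame of basin_in between -0.105 and 0.105 m and y of filter2 in the frame of basin_in between -0.125 and 0.125 m and x of filter3 in the frame of basin_in between -0.105 and 0.105 m and y of filter3 in the frame of basin_in between -0.125 and 0.125 m), for 0.2 s.
3. the red key is pressed down alone (value of joint key_red above 0.004 m and value of joint each of key_yellow, key_green below 0.002 m), for 0.05 s.
4. the yellow key is pressed down alone (value of joint key_yellow above 0.004 m and value of joint each of key_red, key_green below 0.002 m), for 0.05 s.
5. the green key is pressed down alone (value of joint key_green above 0.004 m and value of joint each of key_red, key_yellow below 0.002 m), for 0.05 s.
At the end, for the whole second after the job is handed in: Dial within 0.1 rad of off; every filter and lid that is present has its origin within the basin's inner walls and less than 60 mm above its floor, at rest (under 0.05 m/s); all keys up (within 2 mm) (all of step 2 and value of joint dial below 0.1 rad and x of lid_amber in the frame of basin_in between -0.105 and 0.105 m and y of lid_amber in the frame of basin_in between -0.125 and 0.125 m and z of each of lid_amber, lid_white in the frame of basin_in below 0.06 m and x of lid_white in the frame of basin_in between -0.105 and 0.105 m and y of lid_white in the frame of basin_in between -0.125 and 0.125 m and linear speed of each of filter1, filter2, filter3, lid_amber, lid_white below 0.05 m/s and value of joint each of key_red, key_yellow, key_green below 0.002 m); the robot touches nothing.
It fails at once if a filter is taken out of its port while the dial is still on (more than 0.25 rad from off) (value of joint dial above 0.25 rad and ((z of filter1 in the frame of port1 above 0.03 m or horizontal distance between filter1 and port1 above 0.03 m) or (z of filter2 in the frame of port1 above 0.03 m or horizontal distance between filter2 and port2 above 0.03 m) or (z of filter3 in the frame of port1 above 0.03 m or horizontal distance between filter3 and port3 above 0.03 m))).
It fails at once if the fingers press a key while a filter is still in its port (((value of joint key_red above 0.004 m and contact force between the fingers and key_red_base above 1 N) or (value of joint key_yellow above 0.004 m and contact force between the fingers and key_yellow_base above 1 N) or (value of joint key_green above 0.004 m and contact force between the fingers and key_green_base above 1 N)) and (not (z of filter1 in the frame of port1 above 0.03 m or horizontal distance between filter1 and port1 above 0.03 m) or not (z of filter2 in the frame of port1 above 0.03 m or horizontal distance between filter2 and port2 above 0.03 m) or not (z of filter3 in the frame of port1 above 0.03 m or horizontal distance between filter3 and port3 above 0.03 m))).
It fails at once if two keys are held down by the fingers at once ((value of joint each of key_red, key_yellow above 0.004 m and contact force between the fingers and key_red_base above 0.5 N and contact force between the fingers and key_yellow_base above 0.5 N) or (value of joint each of key_red, key_green above 0.004 m and contact force between the fingers and key_red_base above 0.5 N and contact force between the fingers and key_green_base above 0.5 N) or (value of joint each of key_yellow, key_green above 0.004 m and contact force between the fingers and key_yellow_base above 0.5 N and contact force between the fingers and key_green_base above 0.5 N)).
It fails at once if the jug, pacifier case or scoop is moved more than 40 mm, or the jug is tipped (distance of any of jug, case, scoop from where it was at the start of the episode above 0.04 m or angle between jug's own z axis and vertical above 0.5 rad).
Of filter1, filter2, filter3 only 2 to 3 are there at a start; the rules pass over those that are not, and their reading is None.
Of lid_amber, lid_white only 1 to 2 are there at a start; the rules pass over those that are not, and their reading is None.
At some moment in a run one of lid_amber, lid_white may be knocked a few centimetres aside while the robot is not near it.
Once in a run the grip may slacken for a moment while it holds something.
It also fails if it takes over 210 s, if anything falls off the work surface, if the arm or the gripper's body presses on something with over 40 N, if the wrist force passes 120 N, or if a joint passes its speed limit or range.

## Working session

There is one attempt and no reset: what is moved stays moved. The work goes in short steps, Python scripts to look and compute and a tool call to move; the robot and the scene stay as the last step left them, time stands still between calls to the robot, and variables do not carry over. Pictures are saved under pics/ and viewed, at most 14 in all, crops included, and the job is handed in when it is done.

Besides the shell and the picture viewer there is one more tool, called after "Call:" as a command line: name --argument value ..., lists and objects as JSON in quotes. move_arm: Moves the arm, as the interface text tells. Its arguments: {"type":"object","properties":{"targets":{"type":"string"},"gripper":{"type":"number"}},"required":["targets"]}

```bash
mkdir -p pics; ls; cat > h.py <<'E'
from station import *
import numpy as np, cv2
def K(c): return np.array([[c["fx"],0,c["cx"]],[0,c["fy"],c["cy"]],[0,0,1.]])
def cap(n,f=None):
    c=capture(n)
    if f: cv2.imwrite("pics/"+f,c["image"])
    return c
def ray(c,u,v):
    p=cv2.undistortPoints(np.array([[[u,v]]],float),K(c),np.array(c["D"],float))[0,0]
    T=np.array(c["world_from_camera"]); d=T[:3,:3]@np.array([p[0],-p[1],-1]); return T[:3,3],d
def atz(c,u,v,z):
    o,d=ray(c,u,v); return o+d*(z-o[2])/d[2]
def proj(c,P):
    T=np.array(c["world_from_camera"]); q=(np.asarray(P,float)-T[:3,3])@T[:3,:3]
    q=q*[1,-1,-1]
    return cv2.projectPoints(q.reshape(-1,1,3),np.zeros(3),np.zeros(3),K(c),np.array(c["D"],float))[0][:,0]
E
python3 - <<'E'
from h import *
import pickle
t=cap("top","top0.png"); s=cap("side","side0.png")
pickle.dump((t,s),open("c0.pkl","wb"))
for c in (t,s): print(np.round(c["world_from_camera"],3),c["fx"],c["D"])
print(sense())
E
```

```text
pics
[[ 0.025  0.987 -0.161  0.315]
 [-1.     0.027  0.014  0.02 ]
 [ 0.018  0.161  0.987  1.273]
 [ 0.     0.     0.     1.   ]] 596.6572924741719 [0.0105848 0.        0.        0.        0.       ]
[[-0.977  0.106 -0.183  0.335]
 [-0.211 -0.469  0.858  0.869]
 [ 0.005  0.877  0.48   0.577]
 [ 0.     0.     0.     1.   ]] 498.34414124910245 [-0.06064553  0.          0.          0.          0.        ]
{'time_s': 0.1, 'joints': array([-6.22455877e+01,  2.20871851e+01,  3.89182324e-01, -2.54978685e-02,
       -6.84114054e+01, -1.48161925e+01]), 'joint_velocities': array([ 0.00969694, -0.11772934,  0.2477425 ,  0.12075399,  0.0040115 ,
       -0.06951857]), 'effort': array([-2.08353499e-04, -3.91689384e+01,  1.87935001e+01,  4.23190758e+00,
        1.34701314e-02, -7.57362727e-05]), 'tcp_pos': array([ 0.13983614, -0.60861489,  0.22157053]), 'ee_rot': array([[-9.74648770e-01, -2.23739810e-01, -5.23024046e-04],
       [-2.23740404e-01,  9.74646956e-01,  1.88251457e-03],
       [ 8.85703419e-05,  1.95181212e-03, -9.99998091e-01]]), 'wrist_force': array([0.31879228, 0.348287  , 0.23204746]), 'moment': array([ 0.00772253, -0.05120814, -0.02799494]), 'gripper_force': 0.0, 'gripper_width': 0.9989431429841427}
```

View pics/top0.png

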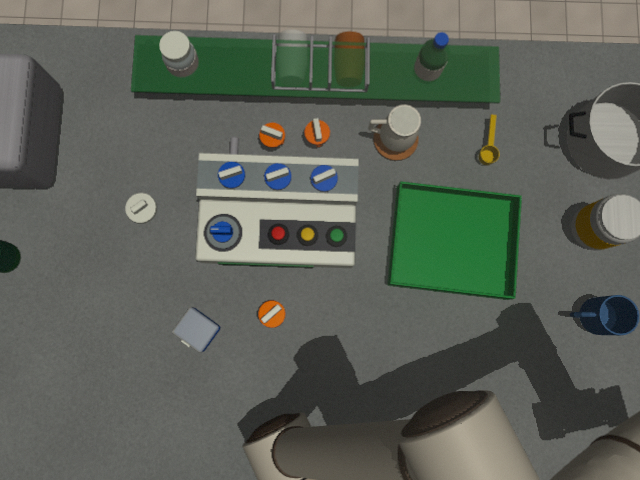

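View pics/side0.png

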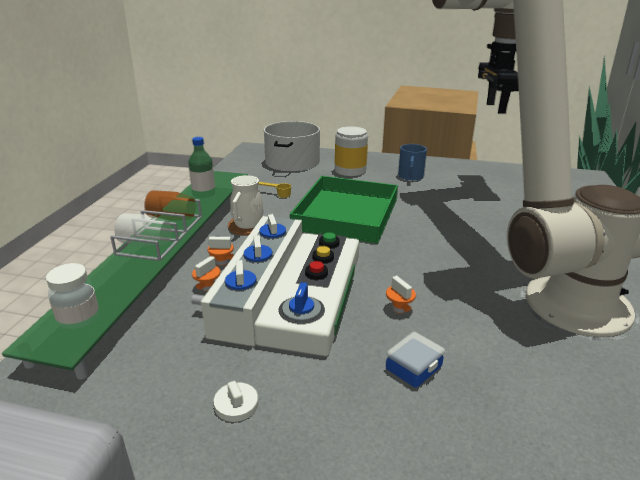

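Top view: the unit has its dial at (222,232), keys red (278,233), yellow (307,234) and green (337,235), and filters at (231,175), (278,176) and (324,178). The white lid is at (140,208) and the basin centre at (456,240). The orange filter look-alikes are at (272,135), (317,131) and (272,313).

```bash
python3 - <<'E'
from h import *
import pickle
t,s=pickle.load(open("c0.pkl","rb"))
a=cv2.resize(t["image"][110:350,110:370],None,fx=3,fy=2.5*1.2*0.8,interpolation=cv2.INTER_CUBIC)
a=cv2.resize(t["image"][120:330,110:380],None,fx=2.85,fy=2.85,interpolation=cv2.INTER_CUBIC)
cv2.imwrite("pics/tc.png",a)
a=cv2.resize(s["image"][200:430,170:450],None,fx=2.6,fy=2.6,interpolation=cv2.INTER_CUBIC); cv2.imwrite("pics/sc.png",a)
for n,u,v,z in [("dial",222,229,.094),("red",278,233,.068),("yel",307,234,.068),("grn",337,235,.068),("f1",231,172,.112),("f2",278,173,.112),("f3",324,175,.112),("lid",139,206,.034),
 ("unitFL",197,263,.05),("unitFR",355,265,.05),("RL",199,155,.079),("RR",358,159,.079),
 ("b1",400,184,.045),("b2",520,195,.045),("b3",514,298,.045),("b4",391,286,.045)]:
    print(n,np.round(atz(t,u,v,z),4))
E
```

```text
dial [0.5085 0.1914 0.094 ]
red [0.5077 0.0807 0.068 ]
yel [0.5072 0.0214 0.068 ]
grn [ 0.5069 -0.04    0.068 ]
f1 [0.6215 0.1766 0.112 ]
f2 [0.6222 0.0827 0.112 ]
f3 [ 0.6208 -0.0095  0.112 ]
lid [0.5626 0.3767 0.034 ]
unitFL [0.4436 0.2453 0.05  ]
unitFR [ 0.4482 -0.0792  0.05  ]
RL [0.6643 0.2485 0.079 ]
RR [ 0.6657 -0.08    0.079 ]
b1 [ 0.6236 -0.1726  0.045 ]
b2 [ 0.607  -0.4272  0.045 ]
b3 [ 0.3893 -0.4082  0.045 ]
b4 [ 0.4073 -0.1545  0.045 ]
```

View pics/tc.png

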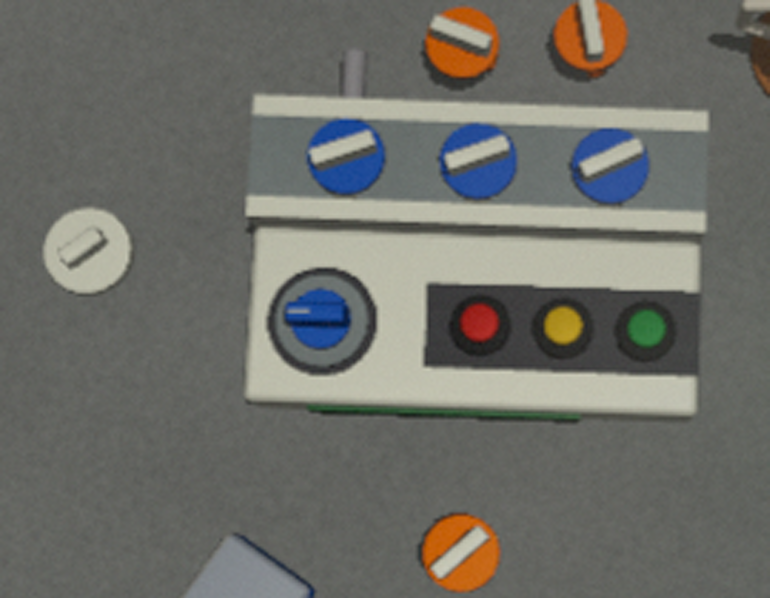

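View pics/sc.png

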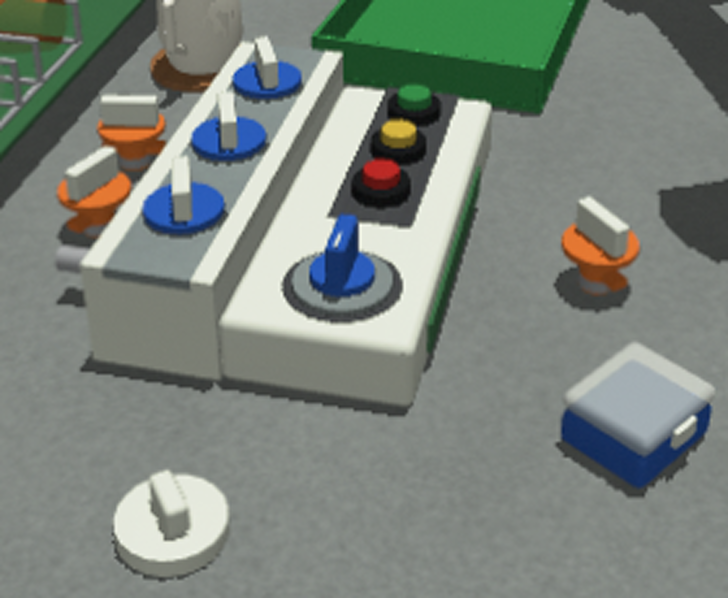

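All three filters are fitted. The only lid is the white one, since the orange items all stand on stems and so are look-alikes. Next I refine the positions and angles and cross-check them in the side view.

```bash
cat >> h.py <<'E'
def bar(c,u,v,z,r=15,thr=185,maxsat=60):
    im=c["image"][v-r:v+r,u-r:u+r]; im=cv2.resize(im,None,fx=8,fy=8,interpolation=cv2.INTER_CUBIC)
    h=cv2.cvtColor(im,cv2.COLOR_BGR2HSV); m=((h[...,2]>thr)&(h[...,1]<maxsat)).astype(np.uint8)
    n,l,st,ce=cv2.connectedComponentsWithStats(m); d=np.hypot(*(ce[1:]-8*r).T)+1e4*(st[1:,4]<1200); k=1+np.argmin(d)
    R=cv2.minAreaRect(np.argwhere(l==k)[:,::-1].astype(np.float32)); b=cv2.boxPoints(R)/8+[u-r-.44,v-r-.44]
    P=np.array([atz(c,*p,z) for p in b]); e=[P[1]-P[0],P[2]-P[1]]; e.sort(key=lambda q:-np.linalg.norm(q))
    a=np.degrees(np.arctan2(e[0][1],e[0][0]))%180
    return np.round(P.mean(0),4),round(a,1),np.round([np.linalg.norm(q) for q in e],4)
E
python3 - <<'E'
from h import *
import pickle
t,s=pickle.load(open("c0.pkl","rb"))
for n,u,v,z,k in [("f1",231,172,.112,{}),("f2",278,173,.112,{}),("f3",324,175,.112,{}),("lid",139,206,.034,dict(r=7))]: print(n,*bar(t,u,v,z,**k))
print("discs lid", atz(t,140.5,208.1,.014))
im=t["image"]; 
def cen(n,lo,hi,u0,u1,v0,v1,z):
    h=cv2.cvtColor(im,cv2.COLOR_BGR2HSV)[v0:v1,u0:u1]; m=cv2.inRange(h,lo,hi); M=cv2.moments(m,True); print(n,M["m00"],np.round(atz(t,M["m10"]/M["m00"]+u0,M["m01"]/M["m00"]+v0,z),4))
cen("red",(0,150,120),(8,255,255),262,294,218,248,.068)
cen("yel",(18,120,120),(35,255,255),292,322,218,248,.068)
cen("grn",(45,120,80),(80,255,255),322,350,220,250,.068)
print("dial ends",[np.round(atz(t,110+x/2.85,120+y/2.85,.094),4) for x,y in ((286,308),(347,311))], "disc",atz(t,110+320/2.85,120+320/2.85,.056))
print(np.round(proj(s,[[.5085,.1914,.094],[.6215,.1766,.112],[.6222,.0827,.112],[.6208,-.0095,.112],[.5626,.3767,.034],[.507,.08,.068]]),1))
E
```

```text
f1 [0.6234 0.1798 0.112 ] 110.8 [0.0411 0.0077]
f2 [0.6215 0.0863 0.112 ] 110.0 [0.0381 0.0082]
f3 [ 0.6218 -0.0098  0.112 ] 116.2 [0.0416 0.0078]
lid [0.5631 0.3792 0.034 ] 127.5 [0.0286 0.0074]
discs lid [0.56211132 0.37893849 0.014     ]
red 122.0 [0.5084 0.0811 0.068 ]
yel 129.0 [0.5079 0.0211 0.068 ]
grn 128.0 [ 0.5071 -0.0388  0.068 ]
dial ends [array([0.5097, 0.2147, 0.094 ]), array([0.5088, 0.1719, 0.094 ])] disc [0.50791627 0.19598812 0.056     ]
[[301.6 286.8]
 [240.7 265.5]
 [257.3 239.8]
 [272.1 218.6]
 [235.9 386.2]
 [316.5 265.7]]
```

Call:
move_arm --targets "0.9 1 0 0.5; 0.9 1 0 0.5; 0.9 1 0 0.5; 0.9 1 0 0.5; 0.9 1 0 0.5; 0.9 1 0 0.5; 0.9 1 0 0.5; 0.9 1 0 0.5; 0.9 1 0 0.5; 0.9 1 0 0.5" --gripper 40

```text
time_s: 0.93
tcp_pos: [0.3656, -0.3575, 0.2223]
ee_rot: [[-0.787, -0.616, -0.0], [-0.616, 0.787, 0.0], [0.0, 0.001, -1.0]]
wrist_force: [1.0, 0.4, 0.2]
gripper_width: 0.468
gripper_force: 0.0
```

Call:
move_arm --targets "0.5 1 0 0.5; 0.5 1 0 0.5; 0.5 1 0 0.5; 0.5 1 0 0.5; 0.5 1 0 0.5; 0.5 1 0 0.5; 0.5 1 0 0.5; 0.5 1 0 0.5; 0.5 1 0 0.5; 0.5 1 0 0.5"

```text
time_s: 1.77
tcp_pos: [0.49, -0.1077, 0.2222]
ee_rot: [[-0.453, -0.892, -0.001], [-0.892, 0.453, 0.0], [0.0, 0.001, -1.0]]
wrist_force: [0.6, -0.2, -0.0]
gripper_width: 0.464
gripper_force: 0.0
```

Call:
move_arm --targets "0 1 0 0.5; 0 1 0 0.5; 0 1 0 0.5; 0 1 0 0.5; 0 1 0 0.5; 0 1 0 0.5; 0 1 0 0.5; 0 1 0 0.5; 0 1 0 0.5; 0 1 0 0.5; 0 0 0 0"

```text
$.targets: bad value
```

Call:
move_arm --targets "0 1 0 0.5; 0 1 0 0.5; 0 1 0 0.5; 0 1 0 0.5; 0 1 0 0.5; 0 1 0 0.5; 0 1 0 0.5; 0.2 1 0 0.5; 0.2 1 0 0.5; 0.2 1 0 0.5"

```text
time_s: 2.6
tcp_pos: [0.5046, 0.1421, 0.2223]
ee_rot: [[-0.034, -0.999, -0.001], [-0.999, 0.034, -0.0], [0.0, 0.001, -1.0]]
wrist_force: [-0.0, -0.4, 0.5]
gripper_width: 0.457
gripper_force: 0.0
```

Call:
move_arm --targets "0.1 1 0 0.2; 0.06 1 0 0; 0 0 -1 0; 0 0 -1 0; 0 0 -1 0; 0 0 -1 0; 0 0 -1 0; 0 0 -0.5 0; 0 0 0 0; 0 0 0 0"

```text
time_s: 3.43
tcp_pos: [0.5087, 0.1906, 0.0845]
ee_rot: [[-0.018, -1.0, -0.001], [-1.0, 0.018, -0.001], [0.001, 0.001, -1.0]]
wrist_force: [1.2, 0.7, 0.1]
gripper_width: 0.457
gripper_force: 0.0
```

Call:
move_arm --targets "0 0.1 -0.3 0; 0 0 -0.3 0; 0 0 0 0"

```text
time_s: 3.68
tcp_pos: [0.5084, 0.1933, 0.0693]
ee_rot: [[-0.019, -1.0, -0.001], [-1.0, 0.019, -0.0], [0.0, 0.001, -1.0]]
wrist_force: [-0.4, -0.7, -1.0]
gripper_width: 0.456
gripper_force: 0.0
```

Call:
move_arm --targets "0 0 0 0; 0 0 0 0; 0 0 0 0; 0 0 0 0; 0 0 0 0; 0 0 0 0" --gripper 8

```text
time_s: 4.18
tcp_pos: [0.5097, 0.1935, 0.0705]
ee_rot: [[-0.018, -1.0, 0.002], [-1.0, 0.018, 0.001], [-0.001, -0.002, -1.0]]
wrist_force: [1.7, -1.1, 0.8]
gripper_width: 0.156
gripper_force: 30.0
```

Call:
move_arm --targets "0 0 0 1; 0 0 0 1; 0 0 0 1; 0 0 0 0"

```text
time_s: 4.52
tcp_pos: [0.5105, 0.1936, 0.0705]
ee_rot: [[0.244, -0.97, 0.003], [-0.97, -0.244, 0.001], [-0.0, -0.003, -1.0]]
wrist_force: [4.9, -1.3, -1.9]
gripper_width: 0.159
gripper_force: 30.0
```

Call:
move_arm --targets "0 0 0 1; 0 0 0 1; 0 0 0 1; 0 0 0 1; 0 0 0 0"

```text
time_s: 4.93
tcp_pos: [0.5116, 0.1941, 0.0705]
ee_rot: [[0.561, -0.828, 0.005], [-0.828, -0.561, 0.002], [0.001, -0.005, -1.0]]
wrist_force: [8.3, -1.8, -5.6]
gripper_width: 0.16
gripper_force: 30.0
```

```bash
cat > m.py <<'E'
from h import *
s=sense(); R=s["ee_rot"]; print("t",round(s["time_s"],1),"yawY",round(np.degrees(np.arctan2(R[1,1],R[0,1]))%360,1),"tcp",np.round(s["tcp_pos"],4),"F",np.round(s["wrist_force"],1),"M",np.round(s["moment"],2),"j6",round(s["joints"][5],1),"w",round(s["gripper_width"]*87,1))
E
python3 m.py
```

```text
t 4.9 yawY 214.1 tcp [0.5116 0.1941 0.0705] F [ 8.3 -1.8 -5.6] M [-0.55 -1.99 -0.  ] j6 -3.8 w 14.0
```

Call:
move_arm --targets "0.12 0 0 1; 0 0 0 1; 0 0 0 1; 0 0 0 1; 0 0 0 1; 0 0 0 0"

```text
time_s: 5.43
tcp_pos: [0.5128, 0.195, 0.0705]
ee_rot: [[0.857, -0.515, 0.003], [-0.515, -0.857, 0.003], [0.001, -0.004, -1.0]]
wrist_force: [0.2, 4.9, -1.0]
gripper_width: 0.16
gripper_force: 30.0
```

```bash
python3 m.py
```

```text
t 5.4 yawY 239.0 tcp [0.5128 0.195  0.0705] F [ 0.2  4.9 -1. ] M [1.39 0.05 0.03] j6 21.3 w 13.9
```

Call:
move_arm --targets "0 0.05 0 1; 0 0 0 1; 0 0 0 1; 0 0 0 1; 0 0 0 1; 0 0 0 0"

```text
time_s: 5.93
tcp_pos: [0.5133, 0.1965, 0.0705]
ee_rot: [[0.994, -0.105, 0.003], [-0.105, -0.994, 0.003], [0.003, -0.004, -1.0]]
wrist_force: [2.1, 5.1, -2.6]
gripper_width: 0.156
gripper_force: 30.0
```

```bash
python3 m.py
```

```text
t 5.9 yawY 264.0 tcp [0.5133 0.1965 0.0705] F [ 2.1  5.1 -2.6] M [ 1.4  -0.26 -0.02] j6 46.2 w 13.6
```

Call:
move_arm --targets "0.03 0.06 0 1; 0 0 0 1; 0 0 0 1; 0 0 0 1; 0 0 0 0"

```text
time_s: 6.35
tcp_pos: [0.5133, 0.1969, 0.0704]
ee_rot: [[0.972, 0.236, 0.001], [0.236, -0.972, 0.002], [0.002, -0.002, -1.0]]
wrist_force: [1.7, 3.1, 0.4]
gripper_width: 0.202
gripper_force: 37.4
```

```bash
python3 m.py
```

```text
t 6.3 yawY 283.6 tcp [0.5133 0.1969 0.0704] F [1.7 3.1 0.4] M [ 0.83 -0.22 -1.15] j6 65.8 w 17.6
```

Call:
move_arm --targets "0 0 0 1; 0 0 0 1; 0 0 0 1; 0 0 0 0"

```text
time_s: 6.68
tcp_pos: [0.5134, 0.1969, 0.0702]
ee_rot: [[0.879, 0.476, 0.002], [0.476, -0.879, 0.003], [0.003, -0.002, -1.0]]
wrist_force: [3.2, 4.2, -1.5]
gripper_width: 0.266
gripper_force: 55.4
```

```bash
python3 m.py
```

```text
t 6.7 yawY 298.4 tcp [0.5134 0.1969 0.0702] F [ 3.2  4.2 -1.5] M [ 1.   -0.59 -1.96] j6 80.7 w 23.1
```

The end stop is reached: Mz is about -2 N·m and the pads are being wedged open. I relieve the twist, release and lift.

Call:
move_arm --targets "0 0 0 -1; 0 0 0 -1; 0 0 0 -1; 0 0 0 -1; 0 0 0 0"

```text
time_s: 7.1
tcp_pos: [0.5114, 0.1968, 0.0702]
ee_rot: [[0.989, 0.149, -0.002], [0.149, -0.989, 0.0], [-0.002, -0.0, -1.0]]
wrist_force: [-3.0, 5.2, 2.3]
gripper_width: 0.186
gripper_force: 27.9
```

```bash
python3 m.py
```

```text
t 7.1 yawY 278.6 tcp [0.5114 0.1968 0.0702] F [-3.   5.2  2.3] M [ 1.63  1.35 -0.29] j6 60.7 w 16.2
```

Call:
move_arm --targets "0 0 0 0; 0 0 0 0; 0 0 0 0; 0 0 1 0; 0 0 1 0; 0 0 1 0; 0 0 1 0; 0 0 0 0" --gripper 40

```text
time_s: 7.77
tcp_pos: [0.5154, 0.1968, 0.1754]
ee_rot: [[0.988, 0.155, 0.009], [0.155, -0.988, 0.003], [0.009, -0.002, -1.0]]
wrist_force: [0.4, 1.2, 0.3]
gripper_width: 0.457
gripper_force: 0.0
```

```bash
python3 m.py; python3 - <<'E'
from h import *
t=cap("top"); s=cap("side")
a=cv2.resize(t["image"][130:280,170:370],None,fx=2,fy=2,interpolation=cv2.INTER_CUBIC)
b=cv2.resize(s["image"][180:330,190:390],None,fx=2,fy=2,interpolation=cv2.INTER_CUBIC)
cv2.imwrite("pics/d1.png",np.hstack([a,b]))
E
```

```text
t 7.8 yawY 278.9 tcp [0.5154 0.1968 0.1754] F [0.4 1.2 0.3] M [-0.01  0.07 -0.02] j6 61.0 w 39.7
```

View pics/d1.png

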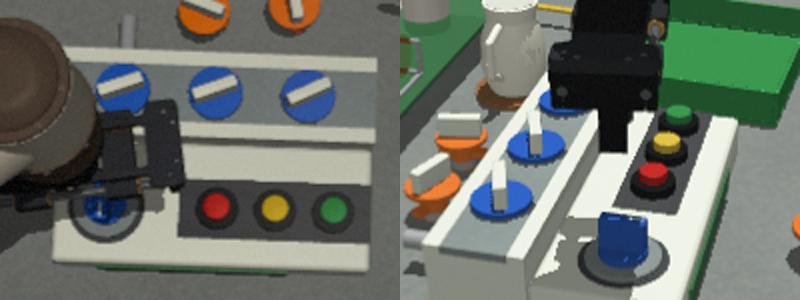

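The dial bar now lies along x at the off stop. Now filter 1.

Call:
move_arm --targets "0.44 -0.065 0 -1; 0.44 -0.065 0 -1; 0.44 -0.065 0 -1; 0.44 -0.065 0 -1; 0.44 -0.065 0 -1; 0.44 -0.065 0 -1; 0.44 -0.065 0 -1; 0.44 -0.065 0 -1; 0.44 -0.065 0 -1; 0.44 -0.065 0 -1"

```text
time_s: 8.7
tcp_pos: [0.6221, 0.1789, 0.1677]
ee_rot: [[0.75, -0.661, -0.004], [-0.661, -0.75, -0.002], [-0.002, 0.004, -1.0]]
wrist_force: [-0.1, 0.3, 0.5]
gripper_width: 0.459
gripper_force: 0.0
```

Call:
move_arm --targets "0 0 0 -1; 0 0 0 -1; 0 0 0 -1; 0 0 0 -1; 0 0 0 -1; 0 0 0 -1; 0 0 -0.6 0; 0 0 -1 0; 0 0 -0.8 0; 0 0 0 0"

```text
time_s: 9.53
tcp_pos: [0.6185, 0.1778, 0.1033]
ee_rot: [[0.323, -0.946, -0.013], [-0.947, -0.323, -0.005], [0.001, 0.014, -1.0]]
wrist_force: [-0.4, -0.1, -0.5]
gripper_width: 0.461
gripper_force: 0.0
```

```bash
python3 m.py; python3 - <<'E'
from h import *
import pickle
t=cap("top"); s=cap("side"); pickle.dump((t,s),open("c1.pkl","wb"))
for n,u,v,z in [("f1",231,172,.112),("f2",278,173,.112),("f3",324,175,.112)]:
    try: print(n,*bar(t,u,v,z))
    except Exception as e: print(n,e)
E
```

```text
t 9.5 yawY 198.8 tcp [0.6185 0.1778 0.1033] F [-0.4 -0.1 -0.5] M [-0.07  0.19 -0.01] j6 -11.5 w 40.1
f1 attempt to get argmin of an empty sequence
f2 [0.6176 0.0913 0.112 ] 100.0 [0.0257 0.0075]
f3 [ 0.6241 -0.008   0.112 ] 91.7 [0.0005 0.0003]
```

Call:
move_arm --targets "0.2 0.08 0 0; 0 0 -0.25 0; 0 0 -0.2 0; 0 0 0 0; 0 0 0 0"

```text
time_s: 10.05
tcp_pos: [0.6275, 0.1818, 0.0986]
ee_rot: [[0.324, -0.946, -0.001], [-0.946, -0.324, -0.0], [0.0, 0.001, -1.0]]
wrist_force: [0.3, 0.8, 0.8]
gripper_width: 0.458
gripper_force: 0.0
```

```bash
python3 m.py
```

```text
t 10.1 yawY 198.9 tcp [0.6275 0.1818 0.0986] F [0.3 0.8 0.8] M [ 0.    0.13 -0.  ] j6 -11.4 w 39.9
```

Call:
move_arm --targets "0 0 0 0; 0 0 0 0; 0 0 0 0; 0 0 0 0; 0 0 0 0; 0 0 0 0" --gripper 6

```text
time_s: 10.55
tcp_pos: [0.6274, 0.1818, 0.0987]
ee_rot: [[0.324, -0.946, -0.001], [-0.946, -0.324, -0.0], [0.0, 0.001, -1.0]]
wrist_force: [-1.4, -0.2, 0.3]
gripper_width: 0.135
gripper_force: 29.7
```

```bash
python3 m.py
```

```text
t 10.6 yawY 198.9 tcp [0.6274 0.1818 0.0987] F [-1.4 -0.2  0.3] M [-0.02  0.28  0.02] j6 -11.4 w 11.7
```

Call:
move_arm --targets "0 0 0 0; 0 0 0 0; -0.04 0 -0.28 0; 0 0 0 0; 0 0 0 0" --gripper 22

```text
time_s: 10.97
tcp_pos: [0.6262, 0.1817, 0.091]
ee_rot: [[0.325, -0.946, -0.001], [-0.946, -0.325, -0.001], [0.0, 0.001, -1.0]]
wrist_force: [-0.9, 1.0, -0.4]
gripper_width: 0.252
gripper_force: 0.0
```

Call:
move_arm --targets "0 0 0 0; 0 0 0 0; 0 0 0 0; 0 0 0 0; 0 0 0 1; 0 0 0 1; 0 0 0 1; 0 0 0 1; 0 0 0 0; 0 0 0 0" --gripper 6

```text
time_s: 11.8
tcp_pos: [0.6266, 0.1818, 0.0918]
ee_rot: [[0.627, -0.779, -0.0], [-0.779, -0.627, -0.0], [-0.0, 0.0, -1.0]]
wrist_force: [-0.2, -0.6, 0.1]
gripper_width: 0.138
gripper_force: 29.9
```

```bash
python3 m.py
```

```text
t 11.8 yawY 218.8 tcp [0.6266 0.1818 0.0918] F [-0.2 -0.6  0.1] M [-0.08  0.21 -0.06] j6 8.4 w 12.0
```

Call:
move_arm --targets "0 0 0 1; 0 0 0 1; 0 0 0 1; 0 0 0 1; 0 0 0 1; 0 0 0 1; 0 0 0 1; 0 0 0 1; 0 0 0 1; 0 0 0 1"

```text
time_s: 12.63
tcp_pos: [0.6267, 0.1817, 0.0917]
ee_rot: [[1.0, -0.017, -0.0], [-0.017, -1.0, -0.0], [-0.0, 0.0, -1.0]]
wrist_force: [-0.3, -0.8, -0.4]
gripper_width: 0.141
gripper_force: 29.9
```

Call:
move_arm --targets "0 0 0 0.3; 0 0 0 0; 0 0 0 0"

```text
time_s: 12.88
tcp_pos: [0.6266, 0.1818, 0.0918]
ee_rot: [[1.0, 0.005, -0.0], [0.005, -1.0, -0.0], [-0.0, 0.0, -1.0]]
wrist_force: [0.5, -0.9, 0.1]
gripper_width: 0.136
gripper_force: 29.9
```

```bash
python3 m.py
```

```text
t 12.9 yawY 270.3 tcp [0.6266 0.1818 0.0918] F [ 0.5 -0.9  0.1] M [-0.26  0.16  0.  ] j6 60.0 w 11.8
```

Call:
move_arm --targets "0 0 0.2 0; 0 0 0.2 0; 0 0 0.2 0; 0 0 0 0"

```text
time_s: 13.22
tcp_pos: [0.6269, 0.182, 0.1083]
ee_rot: [[1.0, 0.007, 0.001], [0.007, -1.0, 0.0], [0.001, -0.0, -1.0]]
wrist_force: [-1.3, -0.5, 0.1]
gripper_width: 0.134
gripper_force: 29.9
```

```bash
python3 m.py
```

```text
t 13.2 yawY 270.4 tcp [0.6269 0.182  0.1083] F [-1.3 -0.5  0.1] M [-0.32  0.42 -0.02] j6 60.1 w 11.7
```

Call:
move_arm --targets "0 0 0.5 0; 0 0 0.8 0; 0 0 0.8 0; 0 0 0.8 0; 0 0 0.8 0; 0 -0.3 0 0; 0 -0.6 0 0; 0 -0.9 0 0; 0 -1 0 0; -0.1 -1 0 0"

```text
time_s: 14.05
tcp_pos: [0.6232, 0.0849, 0.1974]
ee_rot: [[1.0, 0.007, -0.003], [0.007, -1.0, -0.001], [-0.003, 0.001, -1.0]]
wrist_force: [0.5, -0.1, -1.4]
gripper_width: 0.132
gripper_force: 29.9
```

Call:
move_arm --targets "-0.2 -1 0 0; -0.2 -1 0 0; -0.2 -1 0 0; -0.2 -1 0 0; -0.2 -1 0 0; -0.2 -1 0 0; -0.2 -1 0 0; -0.2 -1 0 0; -0.2 -1 0 0; -0.2 -1 0 0"

```text
time_s: 14.88
tcp_pos: [0.5722, -0.1651, 0.1976]
ee_rot: [[1.0, 0.006, -0.003], [0.006, -1.0, 0.001], [-0.003, -0.001, -1.0]]
wrist_force: [-0.0, 0.2, -1.3]
gripper_width: 0.136
gripper_force: 29.9
```

Call:
move_arm --targets "-0.2 -1 0 0; -0.2 -1 0 0; -0.2 -1 0 0; 0 -1 0 0; 0 -1 0 0; 0 -1 0 0; 0 -1 0 0; 0 -0.6 0 0; 0 -0.3 0 0; 0 0 0 0"

```text
time_s: 15.72
tcp_pos: [0.5581, -0.3619, 0.1979]
ee_rot: [[1.0, 0.005, -0.002], [0.005, -1.0, 0.001], [-0.002, -0.001, -1.0]]
wrist_force: [-0.5, 0.1, -0.8]
gripper_width: 0.136
gripper_force: 29.9
```

```bash
python3 m.py; python3 - <<'E'
from h import *
import pickle
t=cap("top"); s=cap("side"); pickle.dump((t,s),open("c2.pkl","wb"))
cv2.imwrite("pics/e1.png",np.hstack([cv2.resize(t["image"],None,fx=.6,fy=.6),cv2.resize(s["image"],None,fx=.6,fy=.6)]))
for n,u,v,z in [("f2",278,173,.112),("f3",324,175,.112)]:
    print(n,*bar(t,u,v,z))
E
```

```text
t 15.7 yawY 270.3 tcp [ 0.5581 -0.3619  0.1979] F [-0.5  0.1 -0.8] M [-0.08  0.13 -0.04] j6 109.4 w 11.9
f2 [0.6165 0.093  0.112 ] 91.7 [0.0012 0.0008]Traceback (most recent call last):
  File "<stdin>", line 6, in <module>
  File "h.py", line 20, in bar
    n,l,st,ce=cv2.connectedComponentsWithStats(m); d=np.hypot(*(ce[1:]-8*r).T)+1e4*(st[1:,4]<1200); k=1+np.argmin(d)
                                                                                                        ~~~~~~~~~^^^
    return _wrapfunc(a, 'argmin', axis=axis, out=out, **kwds)
    return bound(*args, **kwds)
ValueError: attempt to get argmin of an empty sequence
```

View pics/e1.png

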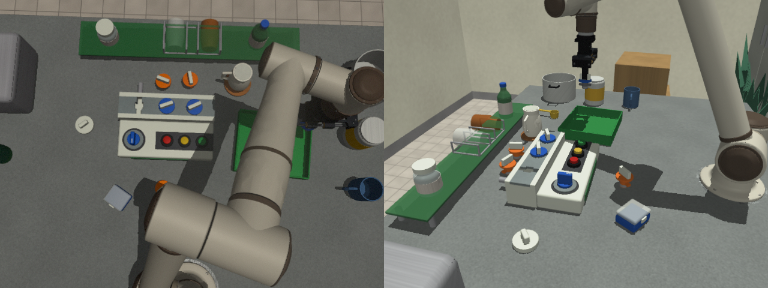

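Filter 1 is in the gripper over the basin and port 1 is empty. Lowering it.

Call:
move_arm --targets "0 0 -0.8 0; 0 0 -1 0; 0 0 -1 0; 0 0 -1 0; 0 0 -1 0; 0 0 -0.6 0; 0 0 -0.4 0; 0 0 0 0; 0 0 0 0"

```text
time_s: 16.57
tcp_pos: [0.5597, -0.36, 0.0548]
ee_rot: [[1.0, 0.009, 0.0], [0.009, -1.0, -0.0], [0.0, 0.0, -1.0]]
wrist_force: [0.5, 0.2, -0.4]
gripper_width: 0.135
gripper_force: 29.9
```

Call:
move_arm --targets "0 0 0 0; 0 0 0 0; 0 0 0 0; 0 0 0.3 0; 0 0 0.7 0; 0 0 1 0; 0 0 1 0; 0 0 1 0; 0 0 1 0; 0 0 0.9 0" --gripper 35

```text
time_s: 17.4
tcp_pos: [0.5593, -0.3609, 0.205]
ee_rot: [[1.0, 0.008, 0.003], [0.008, -1.0, -0.001], [0.003, 0.001, -1.0]]
wrist_force: [0.3, -0.3, -0.0]
gripper_width: 0.404
gripper_force: 0.0
```

```bash
python3 m.py
```

```text
t 17.4 yawY 270.4 tcp [ 0.5593 -0.3609  0.205 ] F [ 0.3 -0.3 -0. ] M [-0.08  0.1  -0.05] j6 109.4 w 35.2
```

Call:
move_arm --targets "0 0.4 0 -0.4; 0.1 0.8 0 -0.8; 0.2 1 0 -0.8; 0.2 1 0 -0.8; 0.2 1 0 -0.8; 0.2 1 0 -0.8; 0.2 1 0 -0.8; 0.2 1 0 -0.8; 0.2 1 0 -0.8; 0.2 1 0 -0.8"

```text
time_s: 18.23
tcp_pos: [0.6019, -0.1295, 0.2032]
ee_rot: [[0.791, -0.612, 0.002], [-0.612, -0.791, -0.0], [0.002, -0.001, -1.0]]
wrist_force: [0.5, -0.4, 0.6]
gripper_width: 0.404
gripper_force: 0.0
```

Call:
move_arm --targets "0.2 1 0 -0.8; 0.2 1 0 -0.8; 0.2 1 0 -0.8; 0.2 1 0 -0.8; 0.16 1 0 -0.8; 0 1 0 -0.8; 0 1 0 -0.8; 0 1 0 -0.8; 0 0.75 -0.4 -0.4; 0 0 -0.6 0"

```text
time_s: 19.07
tcp_pos: [0.6272, 0.0917, 0.1796]
ee_rot: [[0.319, -0.948, 0.006], [-0.948, -0.319, 0.002], [-0.0, -0.007, -1.0]]
wrist_force: [0.4, -0.5, 0.2]
gripper_width: 0.406
gripper_force: 0.0
```

Call:
move_arm --targets "0 0 -0.8 0; 0 0 -0.8 0; 0 0 -0.6 0; 0 0 0 0; 0 0 0 0; 0 0 0 0"

```text
time_s: 19.57
tcp_pos: [0.6267, 0.0883, 0.1236]
ee_rot: [[0.317, -0.949, 0.003], [-0.949, -0.317, 0.0], [0.0, -0.003, -1.0]]
wrist_force: [0.4, 1.0, 0.8]
gripper_width: 0.401
gripper_force: 0.0
```

```bash
python3 m.py
```

```text
t 19.6 yawY 198.5 tcp [0.6267 0.0883 0.1236] F [0.4 1.  0.8] M [0.01 0.07 0.03] j6 -4.2 w 34.9
```

Down to 0.0915 (-0.032 m, or -1.28 units), then grip.

Call:
move_arm --targets "0 0 -0.4 0; 0 0 -0.4 0; 0 0 -0.4 0; 0 0 -0.08 0; 0 0 0 0; 0 0 0 0"

```text
time_s: 20.07
tcp_pos: [0.6255, 0.0881, 0.0892]
ee_rot: [[0.316, -0.949, -0.001], [-0.949, -0.316, -0.0], [0.0, 0.001, -1.0]]
wrist_force: [-0.7, -0.1, -0.1]
gripper_width: 0.4
gripper_force: 0.0
```

Call:
move_arm --targets "0 0 0 0; 0 0 0 0; 0 0 0 0; 0 0 0 0; 0 0 0 0; 0 0 0 0" --gripper 6

```text
time_s: 20.57
tcp_pos: [0.6253, 0.088, 0.0896]
ee_rot: [[0.316, -0.949, -0.001], [-0.949, -0.316, -0.0], [-0.0, 0.001, -1.0]]
wrist_force: [-0.8, -0.6, 0.2]
gripper_width: 0.135
gripper_force: 30.0
```

```bash
python3 m.py
```

```text
t 20.6 yawY 198.4 tcp [0.6253 0.088  0.0896] F [-0.8 -0.6  0.2] M [-0.03  0.37 -0.03] j6 -4.2 w 11.7
```

Call:
move_arm --targets "0 0 0 1; 0 0 0 1; 0 0 0 1; 0 0 0 1; 0 0 0 1; 0 0 0 0"

```text
time_s: 21.07
tcp_pos: [0.6253, 0.0877, 0.0897]
ee_rot: [[0.688, -0.725, -0.001], [-0.725, -0.688, -0.001], [-0.0, 0.001, -1.0]]
wrist_force: [-0.4, -1.2, 0.4]
gripper_width: 0.13
gripper_force: 30.0
```

```bash
python3 m.py
```

```text
t 21.1 yawY 223.5 tcp [0.6253 0.0877 0.0897] F [-0.4 -1.2  0.4] M [-0.36  0.44  0.  ] j6 20.9 w 11.3
```

To 270.4: +47° is 9.4 units. Then a gentle lift.

Call:
move_arm --targets "0 0 0 1; 0 0 0 1; 0 0 0 1; 0 0 0 1; 0 0 0 1; 0 0 0 1; 0 0 0 1; 0 0 0 1; 0 0 0 1; 0 0 0 0.4"

```text
time_s: 21.9
tcp_pos: [0.625, 0.0869, 0.0897]
ee_rot: [[1.0, 0.008, -0.002], [0.008, -1.0, -0.002], [-0.002, 0.002, -1.0]]
wrist_force: [-1.4, -3.6, 1.0]
gripper_width: 0.134
gripper_force: 30.0
```

Call:
move_arm --targets "0 0 0 0; 0 0 0 0; 0 0 0.2 0; 0 0 0.2 0; 0 0 0.2 0; 0 0 0 0"

```text
time_s: 22.4
tcp_pos: [0.6249, 0.0879, 0.1057]
ee_rot: [[1.0, 0.007, -0.002], [0.007, -1.0, -0.001], [-0.002, 0.001, -1.0]]
wrist_force: [-5.1, -3.1, 1.8]
gripper_width: 0.135
gripper_force: 30.0
```

```bash
python3 m.py
```

```text
t 22.4 yawY 270.4 tcp [0.6249 0.0879 0.1057] F [-5.1 -3.1  1.8] M [-1.01  1.6   0.01] j6 67.7 w 11.7
```

Call:
move_arm --targets "-0.08 -0.03 0.2 0; 0 0 0.4 0; 0 0 0.6 0; 0 0 0.8 0; 0 0 0.9 0; 0 0 0.9 0; 0 -0.4 0 0; -0.1 -0.8 0 0; -0.3 -1 0 0; -0.3 -1 0 0"

```text
time_s: 23.23
tcp_pos: [0.6072, 0.0074, 0.2008]
ee_rot: [[1.0, 0.009, 0.004], [0.009, -1.0, 0.001], [0.004, -0.001, -1.0]]
wrist_force: [-0.1, -0.9, -0.7]
gripper_width: 0.14
gripper_force: 30.0
```

Call:
move_arm --targets "-0.4 -1 0 0; -0.4 -1 0 0; -0.4 -1 0 0; -0.4 -1 0 0; -0.4 -1 0 0; -0.4 -1 0 0; -0.4 -1 0 0; -0.4 -1 0 0; -0.4 -1 0 0; -0.4 -1 0 0"

```text
time_s: 24.07
tcp_pos: [0.5069, -0.2439, 0.201]
ee_rot: [[1.0, 0.008, 0.005], [0.008, -1.0, -0.001], [0.005, 0.001, -1.0]]
wrist_force: [0.7, -0.1, -1.4]
gripper_width: 0.133
gripper_force: 30.0
```

Call:
move_arm --targets "-0.4 -1 0 0; -0.4 -1 0 0; -0.4 -1 0 0; -0.2 -1 0 0; 0 -0.5 0 0; 0 -0.2 0 0; 0 0 0 0; 0 0 0 0"

```text
time_s: 24.73
tcp_pos: [0.4717, -0.3597, 0.1999]
ee_rot: [[1.0, 0.008, 0.001], [0.008, -1.0, 0.0], [0.001, -0.0, -1.0]]
wrist_force: [-0.6, -0.1, -1.3]
gripper_width: 0.134
gripper_force: 30.0
```

```bash
python3 m.py; python3 - <<'E'
from h import *
t=cap("top"); s=cap("side")
cv2.imwrite("pics/e2.png",np.hstack([cv2.resize(t["image"],None,fx=.6,fy=.6),cv2.resize(s["image"],None,fx=.6,fy=.6)]))
E
```

```text
t 24.7 yawY 270.4 tcp [ 0.4717 -0.3597  0.1999] F [-0.6 -0.1 -1.3] M [-0.06  0.15 -0.  ] j6 112.2 w 11.6
```

View pics/e2.png

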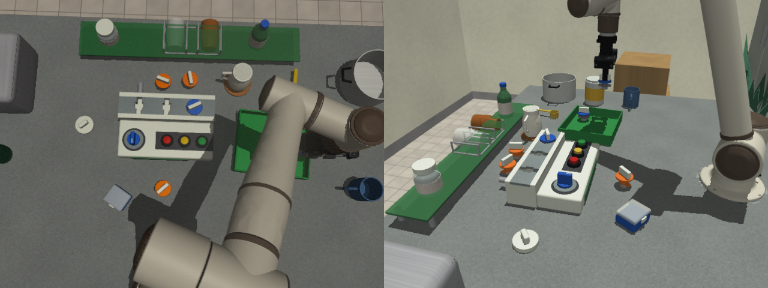

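Filter 1 stands in the basin and filter 2 is in the gripper.

Call:
move_arm --targets "0 0 -0.8 0; 0 0 -1 0; 0 0 -1 0; 0 0 -1 0; 0 0 -1 0; 0 0 -0.6 0; 0 0 -0.45 0; 0 0 0 0; 0 0 0 0"

```text
time_s: 25.58
tcp_pos: [0.4717, -0.3598, 0.0537]
ee_rot: [[1.0, 0.009, -0.0], [0.009, -1.0, -0.0], [-0.0, 0.0, -1.0]]
wrist_force: [0.0, 0.1, 0.1]
gripper_width: 0.135
gripper_force: 30.0
```

Call:
move_arm --targets "0 0 0 0; 0 0 0 0; 0 0 0 0; 0 0 0.3 0; 0 0 0.7 0; 0 0 1 0; 0 0 1 0; 0 0 1 0; 0 0 1 0; 0 0 0.9 0" --gripper 35

```text
time_s: 26.42
tcp_pos: [0.4713, -0.3604, 0.2041]
ee_rot: [[1.0, 0.008, 0.003], [0.008, -1.0, -0.001], [0.002, 0.001, -1.0]]
wrist_force: [1.1, -0.4, 0.5]
gripper_width: 0.401
gripper_force: 0.0
```

```bash
python3 m.py
```

```text
t 26.4 yawY 270.4 tcp [ 0.4713 -0.3604  0.2041] F [ 1.1 -0.4  0.5] M [-0.11  0.06 -0.01] j6 112.2 w 34.9
```

Call:
move_arm --targets "0.2 0.4 0 -0.5; 0.5 0.9 0 -1; 0.5 1 0 -1; 0.5 1 0 -1; 0.5 1 0 -1; 0.5 1 0 -1; 0.5 1 0 -1; 0.5 1 0 -1; 0.5 1 0 -1; 0.5 1 0 -1"

```text
time_s: 27.25
tcp_pos: [0.5892, -0.1264, 0.2024]
ee_rot: [[0.678, -0.735, 0.002], [-0.735, -0.678, -0.0], [0.001, -0.001, -1.0]]
wrist_force: [0.7, -0.2, -0.2]
gripper_width: 0.407
gripper_force: 0.0
```

Call:
move_arm --targets "0.5 1 0 -1; 0.5 1 0 -1; 0.4 1 0 -1; 0 1 0 -0.5; 0 0.6 0 0; 0 0.2 0 0; 0 0 -0.6 0; 0 0 -0.9 0; 0 0 -0.9 0; 0 0 -0.6 0"

```text
time_s: 28.08
tcp_pos: [0.6224, -0.0086, 0.1247]
ee_rot: [[0.43, -0.903, -0.002], [-0.903, -0.43, -0.0], [-0.001, 0.002, -1.0]]
wrist_force: [-1.0, -0.2, -0.2]
gripper_width: 0.401
gripper_force: 0.0
```

Call:
move_arm --targets "0 0 0 0; 0 0 0 0; 0 0 0 0"

```text
time_s: 28.33
tcp_pos: [0.6246, -0.0082, 0.1277]
ee_rot: [[0.43, -0.903, 0.003], [-0.903, -0.43, -0.0], [0.001, -0.002, -1.0]]
wrist_force: [0.5, -0.1, 0.2]
gripper_width: 0.401
gripper_force: 0.0
```

```bash
python3 m.py
```

```text
t 28.3 yawY 205.4 tcp [ 0.6246 -0.0082  0.1277] F [ 0.5 -0.1  0.2] M [-0.03  0.05 -0.02] j6 11.3 w 34.9
```

Down 0.036 m (-1.44 units), y +0.06.

Call:
move_arm --targets "0 0.06 -0.4 0; 0 0 -0.4 0; 0 0 -0.4 0; 0 0 -0.22 0; 0 0 0 0; 0 0 0 0"

```text
time_s: 28.83
tcp_pos: [0.6235, -0.0061, 0.0899]
ee_rot: [[0.43, -0.903, -0.001], [-0.903, -0.43, -0.0], [-0.0, 0.001, -1.0]]
wrist_force: [-0.3, 0.2, -0.2]
gripper_width: 0.406
gripper_force: 0.0
```

Call:
move_arm --targets "0 0 0 0; 0 0 0 0; 0 0 0 0; 0 0 0 0; 0 0 0 0; 0 0 0 0" --gripper 6

```text
time_s: 29.33
tcp_pos: [0.6235, -0.0061, 0.0905]
ee_rot: [[0.429, -0.903, -0.0], [-0.903, -0.429, 0.0], [-0.0, 0.0, -1.0]]
wrist_force: [-0.1, -0.3, -0.7]
gripper_width: 0.135
gripper_force: 30.0
```

```bash
python3 m.py
```

```text
t 29.3 yawY 205.4 tcp [ 0.6235 -0.0061  0.0905] F [-0.1 -0.3 -0.7] M [0.05 0.14 0.  ] j6 11.2 w 11.8
```

Call:
move_arm --targets "0 0 0 1; 0 0 0 1; 0 0 0 1; 0 0 0 1; 0 0 0 1; 0 0 0 0"

```text
time_s: 29.83
tcp_pos: [0.6231, -0.0067, 0.0904]
ee_rot: [[0.772, -0.636, -0.001], [-0.636, -0.772, -0.001], [-0.001, 0.002, -1.0]]
wrist_force: [-0.8, -1.0, 0.4]
gripper_width: 0.138
gripper_force: 30.0
```

```bash
python3 m.py
```

```text
t 29.8 yawY 230.5 tcp [ 0.6231 -0.0067  0.0904] F [-0.8 -1.   0.4] M [-0.48  0.53 -0.  ] j6 36.2 w 12.0
```

To 270.5: +40° is 8 units. Then a gentle lift.

Call:
move_arm --targets "0 0 0 1; 0 0 0 1; 0 0 0 1; 0 0 0 1; 0 0 0 1; 0 0 0 1; 0 0 0 1; 0 0 0 1; 0 0 0 0; 0 0 0 0"

```text
time_s: 30.67
tcp_pos: [0.6225, -0.0075, 0.0905]
ee_rot: [[1.0, 0.004, -0.003], [0.004, -1.0, -0.002], [-0.003, 0.002, -1.0]]
wrist_force: [-2.5, -4.9, 2.0]
gripper_width: 0.138
gripper_force: 30.0
```

Call:
move_arm --targets "0 0 0.2 0; 0 0 0.2 0; 0 0 0.2 0; 0 0 0 0"

```text
time_s: 31.0
tcp_pos: [0.6224, -0.0071, 0.1056]
ee_rot: [[1.0, 0.005, -0.003], [0.005, -1.0, -0.002], [-0.003, 0.002, -1.0]]
wrist_force: [-2.5, -5.6, -0.3]
gripper_width: 0.134
gripper_force: 30.0
```

```bash
python3 m.py
```

```text
t 31.0 yawY 270.3 tcp [ 0.6224 -0.0071  0.1056] F [-2.5 -5.6 -0.3] M [-1.84  0.97 -0.05] j6 76.0 w 11.7
```

Call:
move_arm --targets "-0.05 -0.08 0.3 0; 0 0 0.5 0; 0 0 0.7 0; 0 0 0.8 0; 0 0 0.8 0; 0 0 0.7 0; -0.1 -0.4 0 0; -0.3 -0.9 0 0; -0.3 -1 0 0; -0.3 -1 0 0"

```text
time_s: 31.83
tcp_pos: [0.5972, -0.0908, 0.2004]
ee_rot: [[1.0, 0.007, 0.001], [0.007, -1.0, 0.001], [0.001, -0.001, -1.0]]
wrist_force: [-0.7, 0.2, -0.8]
gripper_width: 0.136
gripper_force: 30.0
```

Call:
move_arm --targets "-0.3 -1 0 0; -0.3 -1 0 0; -0.3 -1 0 0; -0.3 -1 0 0; -0.3 -1 0 0; 0 -0.6 0 0; 0 -0.3 0 0; 0 0 0 0; 0 0 0 0; 0 0 0 0"

```text
time_s: 32.67
tcp_pos: [0.5602, -0.2372, 0.2004]
ee_rot: [[1.0, 0.008, 0.0], [0.008, -1.0, 0.0], [0.0, -0.0, -1.0]]
wrist_force: [0.1, -0.0, -0.5]
gripper_width: 0.135
gripper_force: 30.0
```

```bash
python3 m.py
```

```text
t 32.7 yawY 270.5 tcp [ 0.5602 -0.2372  0.2004] F [ 0.1 -0.  -0.5] M [-0.1   0.14 -0.  ] j6 98.2 w 11.7
```

Call:
move_arm --targets "0 0 -0.8 0; 0 0 -1 0; 0 0 -1 0; 0 0 -1 0; 0 0 -1 0; 0 0 -0.6 0; 0 0 -0.45 0; 0 0 0 0; 0 0 0 0"

```text
time_s: 33.42
tcp_pos: [0.5604, -0.2376, 0.0544]
ee_rot: [[1.0, 0.009, -0.0], [0.009, -1.0, -0.0], [-0.0, 0.0, -1.0]]
wrist_force: [1.2, 0.1, -0.3]
gripper_width: 0.137
gripper_force: 30.0
```

Call:
move_arm --targets "0 0 0 0; 0 0 0 0; 0 0 0 0; 0 0 0.3 0; 0 0 0.7 0; 0 0 1 0; 0 0 1 0; 0 0 1 0; 0 0 1 0; 0 0 0.9 0" --gripper 35

```text
time_s: 34.25
tcp_pos: [0.5601, -0.2383, 0.2049]
ee_rot: [[1.0, 0.008, 0.003], [0.008, -1.0, -0.001], [0.003, 0.001, -1.0]]
wrist_force: [-0.5, -0.7, -0.4]
gripper_width: 0.4
gripper_force: 0.0
```

Call:
move_arm --targets "0 0.5 0 0; 0 1 0 0; 0 1 0 0; 0 1 0 0; 0 1 0 0; 0 1 0 0; 0 1 0 0; 0 0.5 0 0; 0 0 0 0; 0 0 0 0"

```text
time_s: 35.08
tcp_pos: [0.56, -0.0628, 0.2023]
ee_rot: [[1.0, 0.009, 0.001], [0.009, -1.0, -0.0], [0.001, 0.0, -1.0]]
wrist_force: [0.1, 0.4, -0.2]
gripper_width: 0.4
gripper_force: 0.0
```

```bash
python3 m.py; python3 - <<'E'
from h import *
import pickle
t=cap("top"); s=cap("side"); pickle.dump((t,s),open("c3.pkl","wb"))
cv2.imwrite("pics/e3.png",np.hstack([cv2.resize(t["image"],None,fx=.62,fy=.62),cv2.resize(s["image"],None,fx=.62,fy=.62)]))
print(bar(t,139,206,.034,r=7))
E
```

```text
t 35.1 yawY 270.5 tcp [ 0.56   -0.0628  0.2023] F [ 0.1  0.4 -0.2] M [-0.08  0.14  0.03] j6 80.4 w 34.8
(array([0.562 , 0.3783, 0.034 ]), np.float64(122.7), array([0.0286, 0.0065]))
```

View pics/e3.png

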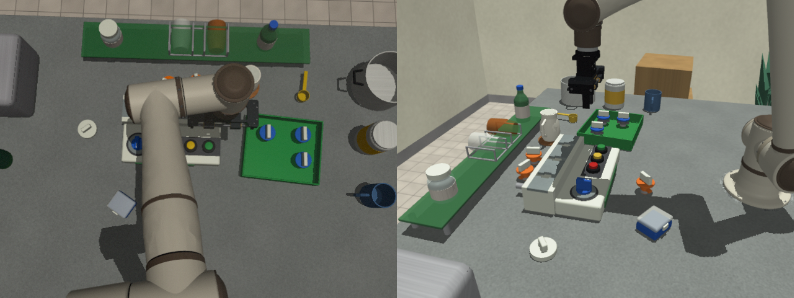

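All three filters stand in the basin and the white lid is unmoved. Now I fetch the lid.

Call:
move_arm --targets "0 0.5 0 -0.6; 0 0.9 0 -0.7; 0 1 0 -0.7; 0 1 0 -0.7; 0 1 0 -0.7; 0 1 0 -0.7; 0 1 0 -0.7; 0 1 0 -0.7; 0 1 0 -0.7; 0 1 0 -0.7"

```text
time_s: 36.02
tcp_pos: [0.5603, 0.1718, 0.2018]
ee_rot: [[0.826, -0.564, -0.0], [-0.564, -0.826, -0.0], [0.0, 0.0, -1.0]]
wrist_force: [0.5, 0.2, -0.5]
gripper_width: 0.403
gripper_force: 0.0
```

Call:
move_arm --targets "0.1 1 0 -0.7; 0.1 1 0 -0.7; 0 1 0 -0.7; 0 1 0 -0.7; 0 1 0 -0.7; 0 1 0 -0.7; 0 1 0 -0.7; 0 0.9 0 -0.2; 0 0.4 0 0; 0 0 0 0"

```text
time_s: 36.85
tcp_pos: [0.5654, 0.3803, 0.2009]
ee_rot: [[0.508, -0.862, -0.0], [-0.862, -0.508, -0.0], [0.0, 0.001, -1.0]]
wrist_force: [-0.2, -0.0, -1.0]
gripper_width: 0.405
gripper_force: 0.0
```

Call:
move_arm --targets "0 0 -0.8 0; 0 0 -1 0; 0 0 -1 0; 0 0 -1 0; 0 0 -1 0; 0 0 -0.6 0; 0 0 -0.3 0; 0 0 0 0; 0 0 0 0; 0 0 0 0"

```text
time_s: 37.68
tcp_pos: [0.566, 0.3795, 0.0611]
ee_rot: [[0.506, -0.862, 0.002], [-0.862, -0.506, 0.002], [-0.0, -0.003, -1.0]]
wrist_force: [0.6, 0.3, 0.8]
gripper_width: 0.4
gripper_force: 0.0
```

```bash
python3 m.py; python3 - <<'E'
from h import *
t=cap("top"); s=cap("side")
a=cv2.resize(t["image"][150:270,80:240],None,fx=2.4,fy=2.4,interpolation=cv2.INTER_CUBIC)
b=cv2.resize(s["image"][310:430,160:320],None,fx=2.4,fy=2.4,interpolation=cv2.INTER_CUBIC)
cv2.imwrite("pics/l1.png",np.hstack([a,b]))
E
```

```text
t 37.7 yawY 210.4 tcp [0.566  0.3795 0.0611] F [0.6 0.3 0.8] M [0.01 0.14 0.  ] j6 -17.0 w 34.8
```

View pics/l1.png

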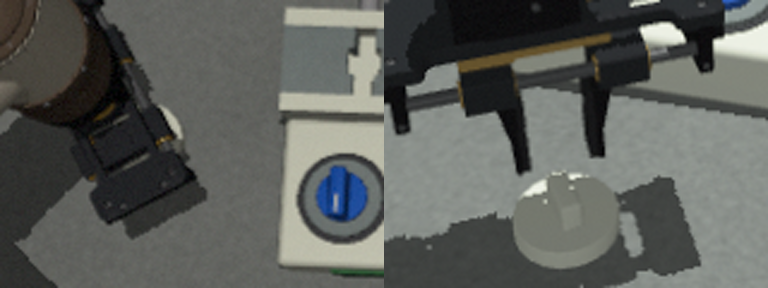

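The fingers straddle the spout, and the dial bar points along x. Descending 1.75 units.

Call:
move_arm --targets "0 0 -0.5 0; 0 0 -0.5 0; 0 0 -0.4 0; 0 0 -0.2 0; 0 0 -0.1 0; 0 0 0 0; 0 0 0 0"

```text
time_s: 38.37
tcp_pos: [0.5651, 0.3796, 0.0167]
ee_rot: [[0.507, -0.862, 0.0], [-0.862, -0.507, 0.0], [0.0, -0.0, -1.0]]
wrist_force: [-0.1, 1.3, 0.5]
gripper_width: 0.403
gripper_force: 0.0
```

Call:
move_arm --targets "0 0 0 0; 0 0 0 0; 0 0 0 0; 0 0 0 0; 0 0 0 0; 0 0 0 0" --gripper 6

```text
time_s: 38.87
tcp_pos: [0.5651, 0.3796, 0.0172]
ee_rot: [[0.507, -0.862, 0.001], [-0.862, -0.507, 0.0], [-0.0, -0.001, -1.0]]
wrist_force: [-0.6, 0.2, 1.0]
gripper_width: 0.156
gripper_force: 30.0
```

```bash
python3 m.py
```

```text
t 38.9 yawY 210.4 tcp [0.5651 0.3796 0.0172] F [-0.6  0.2  1. ] M [-0.03  0.16 -0.03] j6 -17.0 w 13.6
```

Call:
move_arm --targets "0 0 0.4 0; 0 0 0.8 0; 0 0 1 0; 0 0 1 0; 0 0 1 0; 0 0 1 0; 0 0 1 0; 0 0 0.8 0; 0 -0.4 0.4 0; 0 -0.8 0 0"

```text
time_s: 39.7
tcp_pos: [0.5659, 0.351, 0.2051]
ee_rot: [[0.509, -0.861, 0.005], [-0.861, -0.509, 0.004], [-0.001, -0.006, -1.0]]
wrist_force: [0.8, -0.7, 0.2]
gripper_width: 0.157
gripper_force: 30.0
```

Call:
move_arm --targets "-0.1 -1 0 0; -0.2 -1 0 0; -0.2 -1 0 0; -0.2 -1 0 0; -0.2 -1 0 0; -0.2 -1 0 0; -0.2 -1 0 0; -0.2 -1 0 0; -0.2 -1 0 0; -0.2 -1 0 0"

```text
time_s: 40.53
tcp_pos: [0.5161, 0.0974, 0.2015]
ee_rot: [[0.506, -0.862, -0.001], [-0.862, -0.506, -0.0], [-0.0, 0.001, -1.0]]
wrist_force: [1.0, 0.5, -0.8]
gripper_width: 0.162
gripper_force: 30.0
```

Call:
move_arm --targets "-0.2 -1 0 0; -0.2 -1 0 0; -0.2 -1 0 0; -0.2 -1 0 0; -0.2 -1 0 0; -0.2 -1 0 0; -0.2 -1 0 0; -0.2 -1 0 0; -0.2 -1 0 0; -0.2 -1 0 0"

```text
time_s: 41.37
tcp_pos: [0.4658, -0.1521, 0.2015]
ee_rot: [[0.506, -0.862, -0.001], [-0.862, -0.506, 0.0], [-0.001, 0.001, -1.0]]
wrist_force: [0.9, -0.3, -1.2]
gripper_width: 0.158
gripper_force: 30.0
```

Call:
move_arm --targets "-0.2 -1 0 0; -0.2 -1 0 0; -0.1 -0.9 0 0; 0 -0.5 0 0; 0 -0.2 0 0; 0 0 0 0; 0 0 0 0"

```text
time_s: 41.95
tcp_pos: [0.4543, -0.2404, 0.2015]
ee_rot: [[0.506, -0.862, -0.001], [-0.862, -0.506, 0.0], [-0.001, 0.0, -1.0]]
wrist_force: [-0.2, -0.5, -1.0]
gripper_width: 0.159
gripper_force: 30.0
```

```bash
python3 m.py
```

```text
t 42.0 yawY 210.4 tcp [ 0.4543 -0.2404  0.2015] F [-0.2 -0.5 -1. ] M [-0.02  0.12 -0.03] j6 40.2 w 13.9
```

Call:
move_arm --targets "0 0 -0.8 0; 0 0 -1 0; 0 0 -1 0; 0 0 -1 0; 0 0 -1 0; 0 0 -1 0; 0 0 -0.7 0; 0 0 -0.4 0; 0 0 0 0; 0 0 0 0"

```text
time_s: 42.78
tcp_pos: [0.4554, -0.2402, 0.0296]
ee_rot: [[0.508, -0.862, -0.0], [-0.862, -0.508, -0.0], [0.0, 0.0, -1.0]]
wrist_force: [-0.1, -0.4, -0.5]
gripper_width: 0.157
gripper_force: 30.0
```

Call:
move_arm --targets "0 0 0 0; 0 0 0 0; 0 0 0 0; 0 0 0.3 0; 0 0 0.7 0; 0 0 1 0; 0 0 1 0; 0 0 1 0; 0 0 1 0; 0 0 0.9 0" --gripper 35

```text
time_s: 43.62
tcp_pos: [0.4551, -0.2408, 0.1797]
ee_rot: [[0.507, -0.862, 0.003], [-0.862, -0.507, -0.001], [0.002, -0.002, -1.0]]
wrist_force: [0.2, 0.4, -0.1]
gripper_width: 0.402
gripper_force: 0.0
```

Call:
move_arm --targets "0.2 0.5 0 0; 0.2 1 0 0; 0.2 1 0 0; 0.2 1 0 0; 0.2 1 0 0; 0.2 1 0 0; 0.2 1 0 0; 0.2 1 0 0; 0.2 1 0 0; 0.2 1 0 0" --gripper 0

```text
time_s: 44.45
tcp_pos: [0.505, -0.0019, 0.178]
ee_rot: [[0.507, -0.862, 0.002], [-0.862, -0.507, 0.0], [0.0, -0.002, -1.0]]
wrist_force: [0.8, -0.7, -0.0]
gripper_width: 0.007
gripper_force: 0.0
```

Call:
move_arm --targets "0 1 0 0; 0 1 0 0; 0 0.5 0 0; 0 0 0 0; 0 0 0 0"

```text
time_s: 44.87
tcp_pos: [0.5048, 0.0596, 0.1774]
ee_rot: [[0.508, -0.862, 0.001], [-0.862, -0.508, 0.0], [0.0, -0.001, -1.0]]
wrist_force: [-0.3, -0.1, -0.4]
gripper_width: 0.005
gripper_force: 0.0
```

```bash
python3 m.py; python3 - <<'E'
from h import *
t=cap("top"); s=cap("side")
cv2.imwrite("pics/e4.png",np.hstack([cv2.resize(t["image"],None,fx=.62,fy=.62),cv2.resize(s["image"],None,fx=.62,fy=.62)]))
E
```

```text
t 44.9 yawY 210.5 tcp [0.5048 0.0596 0.1774] F [-0.3 -0.1 -0.4] M [-0.02  0.14 -0.02] j6 5.4 w 0.5
```

View pics/e4.png

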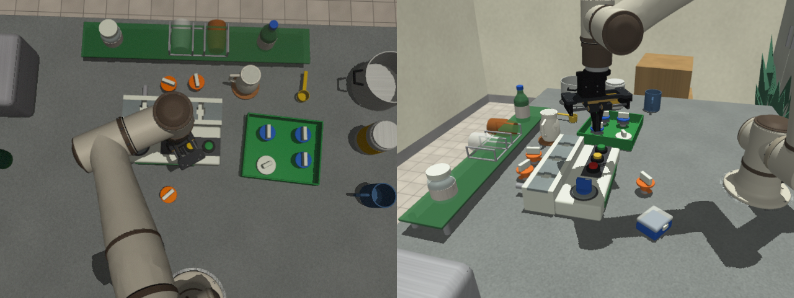

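The lid and all filters are in the basin. Now the red key, at (0.5115, 0.084).

Call:
move_arm --targets "0.27 0.98 0 0; 0 0 -0.6 0; 0 0 -1 0; 0 0 -1 0; 0 0 -0.9 0; 0 0 -0.5 0; 0 0 0 0; 0 0 0 0; 0 0 0 0"

```text
time_s: 45.72
tcp_pos: [0.5126, 0.0836, 0.0779]
ee_rot: [[0.506, -0.863, 0.002], [-0.863, -0.506, 0.001], [0.001, -0.002, -1.0]]
wrist_force: [0.2, 0.5, 0.5]
gripper_width: 0.007
gripper_force: 0.0
```

```bash
python3 m.py
```

```text
t 45.7 yawY 210.4 tcp [0.5126 0.0836 0.0779] F [0.2 0.5 0.5] M [0.02 0.19 0.07] j6 3.2 w 0.6
```

Call:
move_arm --targets "0 0 -0.3 0; 0 0 -0.15 0; 0 0 -0.1 0; 0 0 -0.08 0; 0 0 0 0; 0 0 0 0; 0 0 0 0"

```text
time_s: 46.3
tcp_pos: [0.5137, 0.0844, 0.066]
ee_rot: [[0.509, -0.861, 0.005], [-0.861, -0.509, 0.001], [0.002, -0.005, -1.0]]
wrist_force: [-6.8, -0.5, 26.6]
gripper_width: 0.007
gripper_force: 13.3
```

```bash
python3 m.py
```

```text
t 46.3 yawY 210.6 tcp [0.5137 0.0844 0.066 ] F [-6.8 -0.5 26.6] M [-0.2   2.16 -0.01] j6 3.2 w 0.6
```

```bash
python3 - <<'E'
from h import *
t=cap("top"); s=cap("side")
a=cv2.resize(t["image"][195:275,240:370],None,fx=3,fy=3,interpolation=cv2.INTER_CUBIC)
b=cv2.resize(s["image"][210:290,270:400],None,fx=3,fy=3,interpolation=cv2.INTER_CUBIC)
cv2.imwrite("pics/k1.png",np.hstack([a,b]))
print(proj(s,[[.5137,.0844,.066]])); print(sense()["wrist_force"])
E
```

```text
[[312.54684925 267.40155026]]
[-6.7730819  -1.07558226 26.6444465 ]
```

View pics/k1.png

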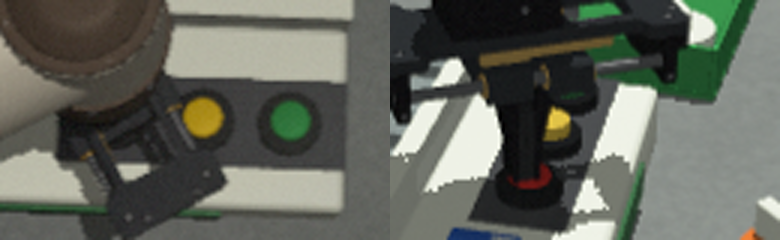

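Call:
move_arm --targets "0 0 0.08 0; 0 0 0 0; 0 0 0 0"

```text
time_s: 46.65
tcp_pos: [0.5136, 0.0844, 0.0662]
ee_rot: [[0.508, -0.861, 0.005], [-0.861, -0.508, 0.001], [0.002, -0.005, -1.0]]
wrist_force: [-2.6, -0.3, 15.1]
gripper_width: 0.005
gripper_force: 7.6
```

Call:
move_arm --targets "0 0 0.08 0; 0 0 0 0; 0 0 0 0"

```text
time_s: 46.9
tcp_pos: [0.5135, 0.0844, 0.0666]
ee_rot: [[0.507, -0.862, 0.005], [-0.862, -0.507, 0.001], [0.001, -0.005, -1.0]]
wrist_force: [2.1, -0.5, 5.2]
gripper_width: 0.008
gripper_force: 2.3
```

Call:
move_arm --targets "0 0 0.08 0; 0 0 0 0; 0 0 0 0"

```text
time_s: 47.15
tcp_pos: [0.5128, 0.0844, 0.0676]
ee_rot: [[0.507, -0.862, 0.002], [-0.862, -0.507, 0.001], [0.0, -0.003, -1.0]]
wrist_force: [2.7, -0.5, 3.5]
gripper_width: 0.003
gripper_force: 2.1
```

Call:
move_arm --targets "0 0 0.08 0; 0 0 0 0; 0 0 0 0"

```text
time_s: 47.4
tcp_pos: [0.5116, 0.0841, 0.069]
ee_rot: [[0.507, -0.862, -0.0], [-0.862, -0.507, 0.0], [-0.0, -0.0, -1.0]]
wrist_force: [3.0, 0.5, 2.9]
gripper_width: 0.007
gripper_force: 1.7
```

Call:
move_arm --targets "0 0 0.08 0; 0 0 0 0; 0 0 0 0"

```text
time_s: 47.65
tcp_pos: [0.5111, 0.0838, 0.0707]
ee_rot: [[0.506, -0.862, -0.001], [-0.862, -0.506, -0.0], [-0.0, 0.001, -1.0]]
wrist_force: [1.9, 0.3, 2.3]
gripper_width: 0.007
gripper_force: 1.2
```

Call:
move_arm --targets "0 0 0.08 0; 0 0 0 0; 0 0 0 0"

```text
time_s: 47.9
tcp_pos: [0.5103, 0.0833, 0.0724]
ee_rot: [[0.506, -0.862, -0.003], [-0.862, -0.506, -0.001], [-0.001, 0.003, -1.0]]
wrist_force: [-0.7, 1.1, 2.2]
gripper_width: 0.003
gripper_force: 0.7
```

Force against height shows the red key was fully down, with the knee at z≈0.0665. Raise and go to yellow.

Call:
move_arm --targets "0 0 0.5 0; 0 0 0.5 0; 0 -0.8 0 0; 0 -0.8 0 0; 0 -0.8 0 0; 0 0 0 0; 0 0 -0.4 0; 0 0 -0.4 0; 0 0 0 0; 0 0 0 0"

```text
time_s: 48.73
tcp_pos: [0.5107, 0.0242, 0.0766]
ee_rot: [[0.507, -0.862, -0.003], [-0.862, -0.507, -0.001], [-0.001, 0.003, -1.0]]
wrist_force: [1.0, -0.0, -0.4]
gripper_width: 0.007
gripper_force: 0.0
```

```bash
python3 m.py
```

```text
t 48.7 yawY 210.5 tcp [0.5107 0.0242 0.0766] F [ 1.  -0.  -0.4] M [ 0.02  0.14 -0.05] j6 9.6 w 0.6
```

Call:
move_arm --targets "0 0 -0.2 0; 0 0 -0.15 0; 0 0 -0.13 0; 0 0 0 0; 0 0 0 0; 0 0 0 0"

```text
time_s: 49.23
tcp_pos: [0.5123, 0.0245, 0.0666]
ee_rot: [[0.507, -0.862, 0.002], [-0.862, -0.507, 0.001], [0.0, -0.002, -1.0]]
wrist_force: [-0.6, 2.8, 3.5]
gripper_width: 0.01
gripper_force: 2.3
```

```bash
python3 m.py
```

```text
t 49.2 yawY 210.5 tcp [0.5123 0.0245 0.0666] F [-0.6  2.8  3.5] M [0.84 0.39 0.03] j6 9.6 w 0.9
```

Call:
move_arm --targets "0 0 -0.08 0; 0 0 -0.06 0; 0 0 0 0; 0 0 0 0"

```text
time_s: 49.57
tcp_pos: [0.5125, 0.0245, 0.066]
ee_rot: [[0.508, -0.861, 0.003], [-0.861, -0.508, 0.0], [0.001, -0.002, -1.0]]
wrist_force: [-7.8, 3.9, 23.8]
gripper_width: 0.011
gripper_force: 12.2
```

Call:
move_arm --targets "0 0 0.3 0; 0 0 0.5 0; 0 0 0.6 0; 0 -0.8 0 0; 0 -0.8 0 0; 0 -0.8 0 0; 0 0 0 0; 0 0 -0.4 0; 0 0 -0.38 0; 0 0 0 0"

```text
time_s: 50.4
tcp_pos: [0.5097, -0.0359, 0.0753]
ee_rot: [[0.506, -0.862, -0.005], [-0.862, -0.506, -0.001], [-0.002, 0.005, -1.0]]
wrist_force: [-0.5, -0.3, -1.2]
gripper_width: 0.007
gripper_force: 0.0
```

```bash
python3 m.py
```

```text
t 50.4 yawY 210.4 tcp [ 0.5097 -0.0359  0.0753] F [-0.5 -0.3 -1.2] M [ 0.01  0.18 -0.05] j6 16.3 w 0.6
```

Call:
move_arm --targets "0.03 0 -0.2 0; 0 0 -0.15 0; 0 0 -0.13 0; 0 0 -0.06 0; 0 0 0 0; 0 0 0 0; 0 0 0 0"

```text
time_s: 50.98
tcp_pos: [0.5125, -0.0356, 0.0663]
ee_rot: [[0.508, -0.862, 0.0], [-0.862, -0.508, -0.0], [0.0, -0.0, -1.0]]
wrist_force: [-5.4, 2.5, 13.3]
gripper_width: 0.005
gripper_force: 6.5
```

```bash
python3 m.py
```

```text
t 51.0 yawY 210.5 tcp [ 0.5125 -0.0356  0.0663] F [-5.4  2.5 13.3] M [ 0.73  1.67 -0.  ] j6 16.3 w 0.4
```

Green is fully down too, past the knee at 13 N. I retreat clear and check the scene.

Call:
move_arm --targets "0 0 0.3 0; 0 0 0.7 0; 0 0 1 0; 0 0 1 0; 0 0 1 0; 0 0 1 0; 0 0 1 0; 0 0 0.5 0; 0 0 0 0; 0 0 0 0"

```text
time_s: 51.82
tcp_pos: [0.5125, -0.0358, 0.2272]
ee_rot: [[0.507, -0.862, 0.001], [-0.862, -0.507, 0.001], [-0.0, -0.001, -1.0]]
wrist_force: [0.1, 0.8, -1.1]
gripper_width: -0.001
gripper_force: 0.0
```

```bash
python3 m.py; python3 - <<'E'
from h import *
t=cap("top"); s=cap("side")
cv2.imwrite("pics/e5.png",np.hstack([cv2.resize(t["image"],None,fx=.62,fy=.62),cv2.resize(s["image"],None,fx=.62,fy=.62)]))
E
```

```text
t 51.8 yawY 210.4 tcp [ 0.5125 -0.0358  0.2272] F [ 0.1  0.8 -1.1] M [-0.02  0.15 -0.04] j6 16.3 w -0.1
```

View pics/e5.png

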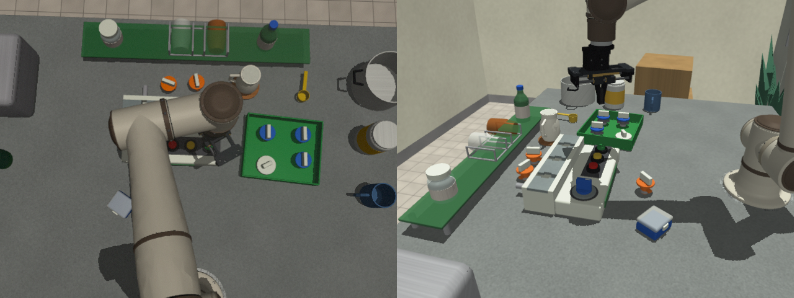

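The three filters and the lid are in the basin (about (285,145) in the left half). The dial is at off, the bystanders are in place and the arm is clear.

```bash
python3 -c "
from station import *
print(finish_job())"
```

```text
the job is handed in; nothing more can be done
None
```

I handed in the job after 52 s with the dial off, the three filters and the white lid in the basin, and red, yellow and green pressed in order; no verdict came back from the station.

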